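Line up four lab containers by height on the marked board

TASK

Line up the four containers in order of height on the board, each standing upright and centred on its own round mark: the shortest at the blue end, rising step by step to the tallest at the red end. Do not tip any container over, leave the timer, the beaker and the little green box where they are, and let go of everything at the end.

Things in the scene. Friction and masses are not known exactly. Their poses are not given: they have to be found in the camera images.
- vial_center (a point): Small brown vial with a white cap, the shortest of the four containers. It stands upright and loose and is round about its vertical axis, so its yaw has no meaning. Diameter 27 mm, height 45 mm, 60 g. This point is its centre, half-way up; z up. Graspable straight wall: the lowest 38 mm (any part of that height may be gripped, the middle or upper part is best).
- jar_center (a point): White jar with a white lid, the second shortest. It stands upright and loose and is round about its vertical axis, so its yaw has no meaning. Diameter 56 mm, height 62 mm, 140 g. This point is its centre, half-way up; z up. Graspable straight wall: the lowest 56 mm (any part of that height may be gripped, the middle or upper part is best).
- pot_center (a point): White wide pot with a red lid, the second tallest. It stands upright and loose and is round about its vertical axis, so its yaw has no meaning. Diameter 66 mm, height 82 mm, 250 g. This point is its centre, half-way up; z up. Graspable straight wall: the lowest 74 mm (any part of that height may be gripped, the middle or upper part is best).
- amber_bottle_center (a point): Brown (amber) bottle with a blue cap, the tallest. It stands upright and loose and is round about its vertical axis, so its yaw has no meaning. Diameter 52 mm, height 105 mm, 200 g. This point is its centre, half-way up; z up. Graspable straight wall: the lowest 98 mm (any part of that height may be gripped, the middle or upper part is best).
- mark_1: First of four alike round marks in a row on the fixed board (dark grey, 450 x 90 x 4 mm): flat white disc 72 mm across, grey circle, black centre dot. Origin: centre of its underside; its top, on which a container stands, is 2 mm higher (6 mm above the worktop). Marks are 95 mm apart, counted from the robot's left; y axis along the row to the left.
- mark_2: Second of four alike round marks in a row on the fixed board (dark grey, 450 x 90 x 4 mm): flat white disc 72 mm across, grey circle, black centre dot. Origin: centre of its underside; its top, on which a container stands, is 2 mm higher (6 mm above the worktop). Marks are 95 mm apart, counted from the robot's left; y axis along the row to the left.
- mark_3: Third of four alike round marks in a row on the fixed board (dark grey, 450 x 90 x 4 mm): flat white disc 72 mm across, grey circle, black centre dot. Origin: centre of its underside; its top, on which a container stands, is 2 mm higher (6 mm above the worktop). Marks are 95 mm apart, counted from the robot's left; y axis along the row to the left.
- mark_4: Last of four alike round marks in a row on the fixed board (dark grey, 450 x 90 x 4 mm): flat white disc 72 mm across, grey circle, black centre dot. Origin: centre of its underside; its top, on which a container stands, is 2 mm higher (6 mm above the worktop). Marks are 95 mm apart, counted from the robot's left; y axis along the row to the left.
- end_blue: Blue end piece fixed at one end of the board, 80 x 30 x 6 mm, 61 mm beyond the outermost mark; it tells that the shortest container belongs at this end. Either end of the board may carry it. Origin: centre of its underside, 4 mm above the worktop.
- end_red: Red end piece fixed at one end of the board, 80 x 30 x 6 mm, 61 mm beyond the outermost mark; it tells that the tallest container belongs at this end. Either end of the board may carry it. Origin: centre of its underside, 4 mm above the worktop.
- timer: Bystander: light grey timer with three buttons, 62 x 66 x 21 mm, loose; leave it where it is. Origin: centre of its underside. Left of it stands a fixed monitor (x 0.64 to 0.84, y from 0.39 to the left).
- beaker: Bystander: clear glass beaker, 69 mm across, 80 mm high, loose; leave it where it is. Origin: centre of its underside. It stands between two fixed machines: a centrifuge (blue lid, 104 mm high, 170 mm across, centre x 0.62 y 0.07) and a blue stirrer (103 mm high, x 0.49 to 0.70, y -0.35 to -0.18). Near these keep a wide gripper low only with its wide side turned away from them.
- glass_box: Bystander: small box with a green base and clear lid, 35 x 35 x 17 mm, loose; leave it where it is. Origin: centre of its underside.

How it is judged:
At the end, for the whole second after the job is handed in: From the blue end on: vial, jar, red-lidded pot, amber bottle on the first to fourth mark, centres within 15 mm of the mark's centre horizontally, height within 4 mm of standing on it, upright within 0.08 rad, at rest (under 0.02 m/s) (((horizontal distance between end_blue and mark_1 below 0.1 m and horizontal distance between vial_center and mark_1 below 0.015 m and horizontal distance between jar_center and mark_2 below 0.015 m and horizontal distance between pot_center and mark_3 below 0.015 m and horizontal distance between amber_bottle_center and mark_4 below 0.015 m) or (horizontal distance between end_blue and mark_4 below 0.1 m and horizontal distance between vial_center and mark_4 below 0.015 m and horizontal distance between jar_center and mark_3 below 0.015 m and horizontal distance between pot_center and mark_2 below 0.015 m and horizontal distance between amber_bottle_center and mark_1 below 0.015 m)) and height (world z) of vial_center between 0.0245 and 0.0325 m and angle between each of vial_center, jar_center, pot_center, amber_bottle_center's own z axis and vertical below 0.08 rad and linear speed of each of vial, jar, pot, amber_bottle below 0.02 m/s and height (world z) of jar_center between 0.033 and 0.041 m and height (world z) of pot_center between 0.043 and 0.051 m and height (world z) of amber_bottle_center between 0.0545 and 0.0625 m); the robot touches nothing.
It fails at once if one of the four containers is tipped over (angle between any of vial_center, jar_center, pot_center, amber_bottle_center's own z axis and vertical above 0.6 rad).
It fails at once if the timer, a bystander, is pushed away by more than 25 mm (distance of timer from where it was at the start of the episode above 0.025 m).
It fails at once if the beaker, a bystander, is pushed away by more than 25 mm (distance of beaker from where it was at the start of the episode above 0.025 m).
It fails at once if the glass box, a bystander, is pushed away by more than 25 mm (distance of glass_box from where it was at the start of the episode above 0.025 m).
It also fails if it takes over 118 s, if anything falls off the work surface, if the arm or the gripper's body presses on something with over 40 N, if the wrist force passes 120 N, or if a joint passes its speed limit or range.

ROBOT

A 6-joint arm with a two-finger parallel gripper is mounted at the origin on a cart in front of the work surface, level with it; the furniture and walls round the work are solid. World frame = base frame: x ahead of the robot, y to its left, z up, the work surface at z = 0. Lengths are in m, angles in rad, forces in N, time in s.
With the tool pointing down it reaches from about 0.3 to 0.775 m from the base axis. Payload 14.6 kg.
Tool frame: the origin (TCP) lies on the centre line of the jaws, within the pads' length; the fingertips stand 25 mm ahead of it and the grasp point (between the pads) lies 6 mm ahead of it; z points along the fingers, y is the direction in which the jaws open and shut (so a half turn about z gives the same grasp; the last joint's range is limited). The gripper opens to 85 mm and grips with 20 to 120 N. Pads are 22 mm wide; open, the fingers measure 114 mm over their backs; the gripper's body (76 mm by 85 mm) begins 54 mm behind the grasp point. The pads swing forward as they close: fully open they stand 13 mm farther back than shut.
Start: joints at [-1.318, 0.3, 1.521, -0, 1.321, -0.067], TCP at [0.173, -0.522, 0.256] pointing down, gripper open.
Joint ranges: [-3.03, 3.03], [-0.79, 2.21], [0.23, 2.52], [-1.04, 4.18], [0, 3.07], [-2.55, 2.55]. Speed limits (rad/s): [2.22, 2.22, 2.57, 3.14, 3.14, 3.14].

INTERFACE

Orientations are given as a unit quaternion [w, x, y, z].
In Python, from workcell import robot, imaging, order gives the robot as it stands.
- The arm moves only by the tool send_rows, never from a script. Its argument "plan" is a list of rows, each a list of 7 numbers: the turn, a rotation vector about the world's x, y, z in rad, then the shift along the world's x, y, z in mm, then the closure, from -1 (fully open) to 1 (shut), so that 0 is half open. A call has 1 to 20 rows; each row is the pose to reach, as a shift and turn from the pose commanded when the call began; what a row does not reach only later rows make up. A row lasts 1/12 s, in which the tool goes at most 41.7 mm and 7.16 degrees, less where a joint would pass 70% of its speed; a pose out of reach is approached as far as the arm can. A call with a gripper value outside its range is refused whole. The fingers move at their own pace and stop on an object; "grip_force" is the grip in N (left out, the last holds). Time passes only in rows, so rows that repeat a pose let the fingers close. It gives the time, the measured TCP pose, the force and the opening at its end, in the units of the state.
- robot.get_state(): the state, without advancing time (a new reading comes with each control period).
- imaging.get_image(name): name is "scene" or "side" or "wrist"; returns a dict with "pixels" (480x640x3 uint8, red, green, blue), "fx", "fy", "cx", "cy" (pixels), "dist_coeffs" ([k1, k2, p1, p2, k3] as OpenCV has them; the pictures are not rectified), "eye" and "rotation" of the camera in the world. Camera axes: x right, y down, z forward; pixel columns grow to the right and rows downward; lengths in m; the calibration is good to about 2 mm. A picture is of the moment at which its call begins. There is no depth.
- order.close_job(): hands the job in, once; it reports no verdict.
The state is a dict: "time": time; "joints": joint angles; "joint_velocities": joint speeds; "tau": joint torques, N m; "eef_pos": TCP position; "tcp_rot": TCP orientation; "contact_force": force on the tool from outside, world axes, zero at the start; "wrist_torque": the same for the moment, N m; "opening": finger opening in m.
Only numpy, scipy, OpenCV 4.12 (cv2) and the standard library are available. Lean on these libraries where they do the work, as an engineer would, in place of code of your own. Each camera call takes 0.05 s, during which the arm holds its last target.

## Working session

There is one attempt and no reset: what is moved stays moved. The work goes in short steps, Python scripts to look and compute and a tool call to move; the robot and the scene stay as the last step left them, time stands still between calls to the robot, and variables do not carry over. Pictures are saved under pics/ and viewed, and the job is handed in when it is done.

Besides the shell and the picture viewer there is one more tool, called after ">>>" by a JSON object that holds its "api" and its "payload". send_rows: Moves the arm, as the interface text tells. Its arguments: {"type":"object","properties":{"plan":{"type":"array"},"grip_force":{"type":"number"}},"required":["plan"]}

```bash
mkdir -p pics; ls; python3 - <<'E'
from workcell import robot, imaging, order
import cv2,numpy as np
s=robot.get_state(); print({k:np.round(v,3).tolist() for k,v in s.items()})
for n in ["scene","side","wrist"]:
    d=imaging.get_image(n); cv2.imwrite(f"pics/{n}0.png",d["pixels"][:,:,::-1])
    print(n,d["fx"],d["fy"],d["cx"],d["cy"],d["dist_coeffs"],np.round(d["eye"],3),np.round(d["rotation"],3).tolist())
E
```

```text
pics
{'time': 0.0, 'joints': [-1.318, 0.3, 1.522, -0.0, 1.321, -0.067], 'joint_velocities': [0.0, -0.001, -0.0, -0.001, 0.001, 0.001], 'tau': [-0.001, -54.35, -36.179, -0.0, 0.004, 0.0], 'eef_pos': [0.173, -0.522, 0.256], 'tcp_rot': [-0.001, 0.987, 0.159, -0.0], 'contact_force': [-0.433, 0.093, -0.248], 'wrist_torque': [0.02, 0.048, -0.003], 'opening': 0.086}
scene 576.030106561941 576.030106561941 320.16688286861717 241.28665058242015 [-0.05716235  0.          0.          0.          0.        ] [-0.471  0.568  0.791] [0.251, -0.463, 0.745, -0.409]
side 573.0415773688426 573.0415773688426 316.5512540450357 236.13735178075268 [-0.01110208  0.          0.          0.          0.        ] [0.239 1.493 0.759] [0.051, -0.094, 0.839, -0.533]
wrist 420.744008120951 420.744008120951 319.8969938384001 236.87186584899476 [0.00632216 0.         0.         0.         0.        ] [ 0.252 -0.498  0.373] [0.13, 0.8, -0.577, -0.095]
```

View pics/scene0.png

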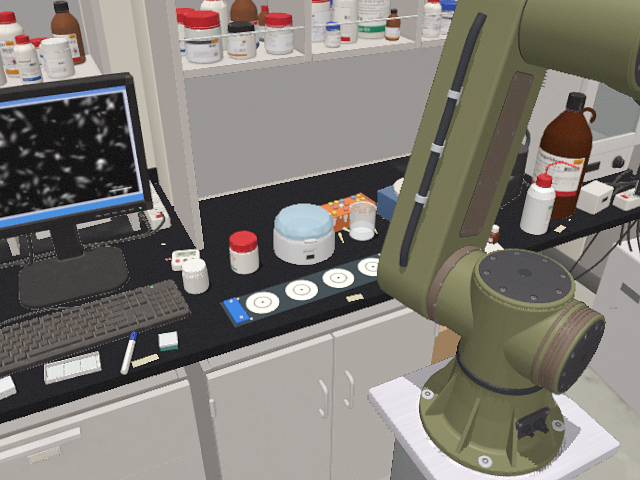

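View pics/side0.png

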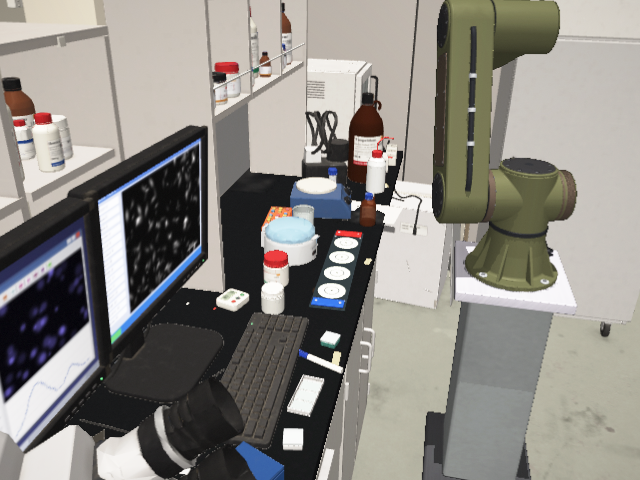

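View pics/wrist0.png

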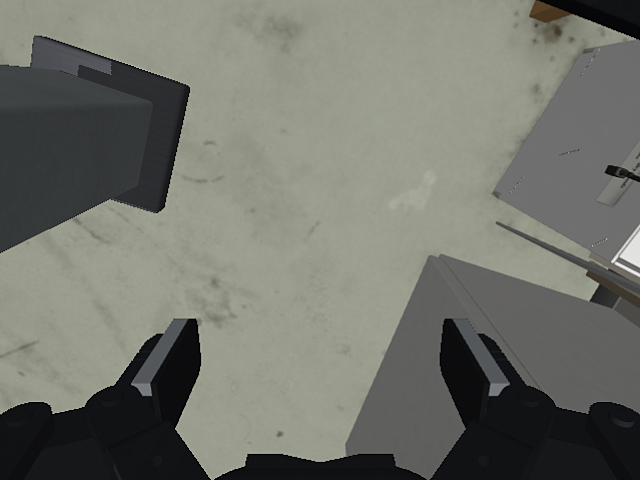

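The scene view shows the board from the blue end (235,310) past the marks at (263,302), (302,290), (338,278) and (373,266). The pot is at (243,252) and the jar at (195,277). In the side view the amber bottle is at (368,210) with red end at (348,235). I still need to find the vial, so I'll zoom in.

```bash
cat > h.py <<'E'
import numpy as np,cv2
from scipy.spatial.transform import Rotation as R
from workcell import imaging,robot
def cam(d):
    q=np.array(d["rotation"],float)
    M=R.from_quat([q[1],q[2],q[3],q[0]]).as_matrix() if q.size==4 else q
    K=np.array([[d["fx"],0,d["cx"]],[0,d["fy"],d["cy"]],[0,0,1]])
    return K,np.array(d["dist_coeffs"],float),M,np.array(d["eye"],float)
def rays(d,uv):
    K,D,M,e=cam(d)
    p=cv2.undistortPoints(np.array(uv,float).reshape(-1,1,2),K,D).reshape(-1,2)
    r=np.c_[p,np.ones(len(p))]@M.T
    return e,r
def onz(d,uv,z):
    e,r=rays(d,uv); t=(z-e[2])/r[:,2]; return e+r*t[:,None]
def proj(d,P):
    K,D,M,e=cam(d)
    rv,_=cv2.Rodrigues(M.T); 
    return cv2.projectPoints(np.array(P,float).reshape(-1,1,3),rv,-M.T@e,K,D)[0].reshape(-1,2)
def meet(d1,uv1,d2,uv2):
    e1,r1=rays(d1,[uv1]);e2,r2=rays(d2,[uv2]);r1=r1[0];r2=r2[0]
    t=np.linalg.lstsq(np.c_[r1,-r2],e2-e1,rcond=None)[0]
    a=e1+t[0]*r1;b=e2+t[1]*r2
    return (a+b)/2,np.linalg.norm(a-b)
E
python3 - <<'E'
import cv2
a=cv2.imread("pics/scene0.png");b=cv2.imread("pics/side0.png")
cv2.imwrite("pics/c1.png",cv2.resize(a[190:340,150:410],None,fx=3,fy=3,interpolation=2))
cv2.imwrite("pics/c2.png",cv2.resize(b[160:350,220:420],None,fx=3,fy=3,interpolation=2))
cv2.imwrite("pics/c3.png",cv2.resize(a[150:290,460:640],None,fx=4,fy=4,interpolation=2))
E
```

```text
(no output)
```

View pics/c1.png

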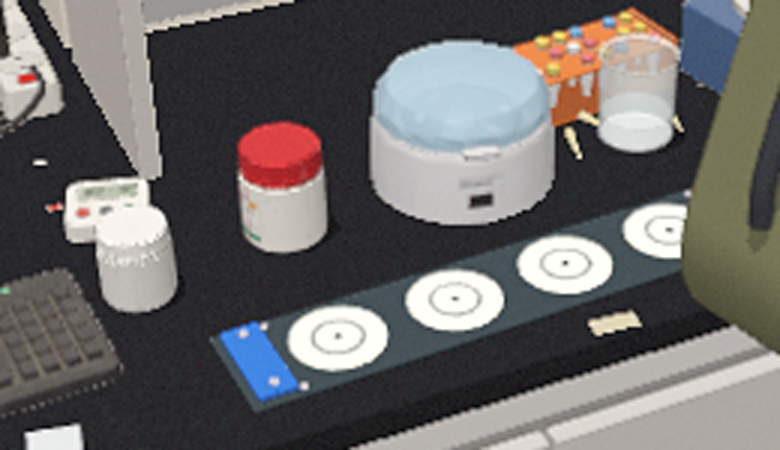

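View pics/c2.png

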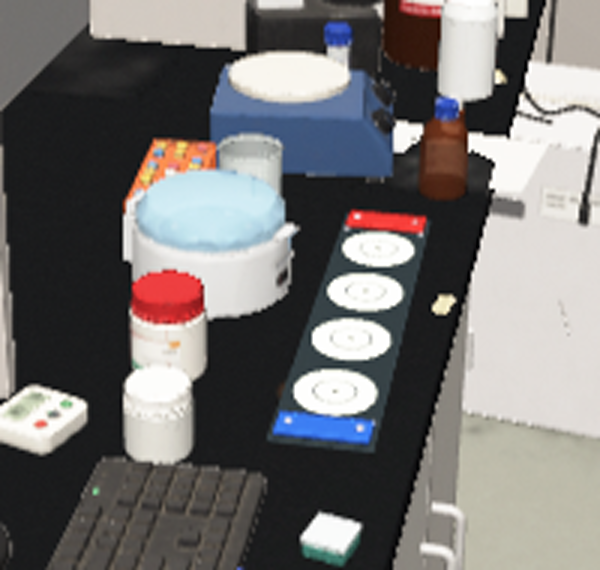

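View pics/c3.png

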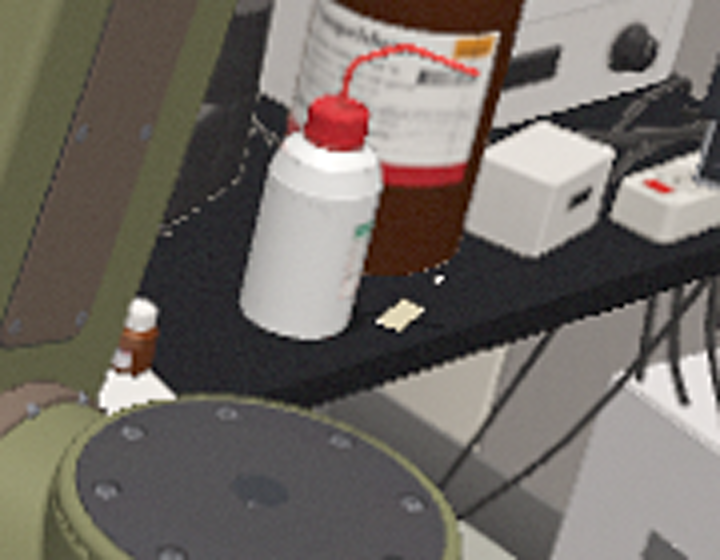

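```bash
python3 - <<'E'
from h import *
s=imaging.get_image("scene");v=imaging.get_image("side")
print("vial cap?",onz(s,[(495,226)],.045))
print("marks scene",onz(s,[(262.7,302),(301.7,289.7),(338.3,278),(373,266.7)],.006))
print("marks side",onz(v,[(220+335/3,160+391/3),(220+351/3,160+338.5/3),(220+365/3,160+292/3),(220+377/3,160+248/3)],.006))
print("amber side cap",onz(v,[(220+447/3,160+100/3)],.105))
print(proj(v,[[.4,-.4,0.04]]))
print("pot",meet(s,(150+280/3,190+135/3),v,(220+167/3,160+280/3)), onz(s,[(150+280/3,190+135/3)],.082),onz(v,[(220+167/3,160+280/3)],.082))
print("jar",onz(s,[(150+136/3,190+215/3)],.062),onz(v,[(220+159/3,160+380/3)],.062))
print("timer",onz(s,[(184,258)],.02),onz(v,[(220+40/3,160+415/3)],.02))
print("glass box",onz(s,[(168,339)],.017))
print("beaker",onz(v,[(220+250/3,160+145/3)],.08),onz(s,[(362,207)],.08))
print("lying vial proj in side", proj(v,onz(s,[(495,226)],.045)))
E
```

```text
vial cap? [[ 0.44147379 -0.38372477  0.045     ]]
marks scene [[ 0.46074342  0.23948191  0.006     ]
 [ 0.46343974  0.14491275  0.006     ]
 [ 0.46658091  0.05068203  0.006     ]
 [ 0.47039965 -0.04437076  0.006     ]]
marks side [[ 0.46023843  0.23831515  0.006     ]
 [ 0.46370145  0.14357434  0.006     ]
 [ 0.46727543  0.05014449  0.006     ]
 [ 0.4722461  -0.04765601  0.006     ]]
amber side cap [[ 0.42958811 -0.22003935  0.105     ]]
[[383.09051015 193.60361484]]
pot (array([0.6129025 , 0.22282875, 0.08681617]), np.float64(0.0010551694995260318)) [[0.62124033 0.22007962 0.082     ]] [[0.6150943  0.21474443 0.082     ]]
jar [[0.59307439 0.34501213 0.062     ]] [[0.58395895 0.34809357 0.062     ]]
timer [[0.68113416 0.35215104 0.02      ]] [[0.68320741 0.35652191 0.02      ]]
glass box [[0.42063702 0.45578178 0.017     ]]
beaker [[ 0.6176054 -0.1050396  0.08     ]] [[ 0.61946848 -0.09638283  0.08      ]]
lying vial proj in side [[370.83080252 192.81420314]]
```

>>> {"api": "send_rows", "payload": {"plan": [[0, 0, 0, 30, 35, 10, -1], [0, 0, 0, 55, 65, 20, -1], [0, 0, 0, 80, 95, 30, -1], [0, 0, 0, 105, 125, 40, -1], [0, 0, 0, 130, 155, 50, -1], [0, 0, 0, 155, 180, 50, -1], [0, 0, 0, 165, 190, 50, -1], [0, 0, 0, 165, 190, 50, -1], [0, 0, 0, 165, 190, 50, -1]]}}

```text
time: 1.0
eef_pos: [0.3381, -0.3319, 0.3063]
tcp_rot: [0.0, 0.987, 0.16, -0.0]
contact_force: [-0.3, -0.3, 0.8]
opening: 0.0855
```

```bash
python3 - <<'E'
from h import *
for n in ["wrist","scene","side"]:
    d=imaging.get_image(n); cv2.imwrite(f"pics/{n}1.png",d["pixels"][:,:,::-1])
print(robot.get_state()["time"])
E
```

```text
1.15
```

View pics/wrist1.png

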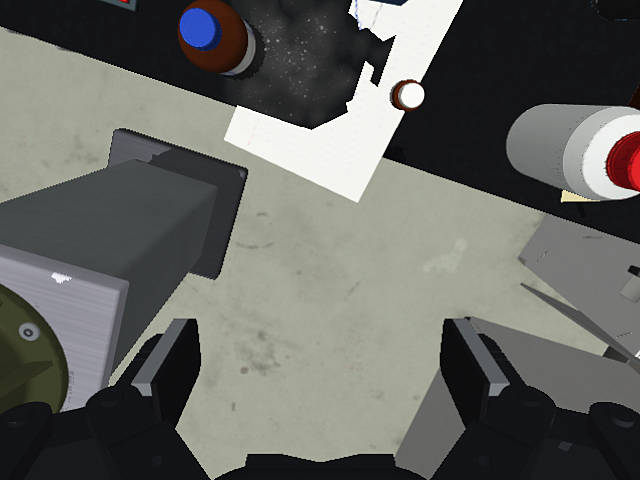

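View pics/scene1.png

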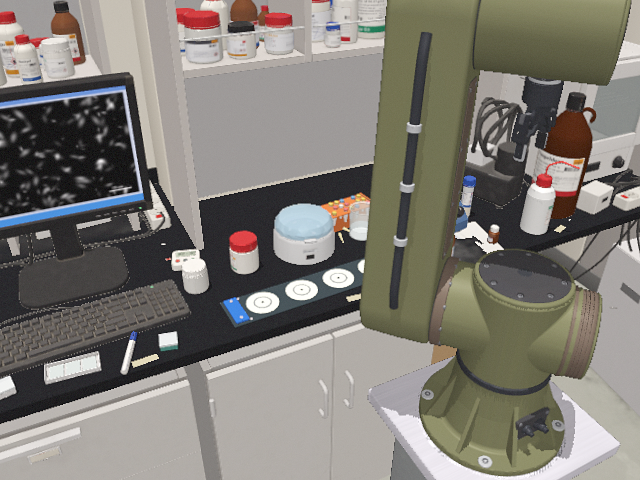

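The wrist view shows the amber bottle's blue cap at (200,30) and the vial's white cap at (411,94), standing at the edge of a sheet of paper. I'll measure both.

```bash
python3 - <<'E'
from h import *
d=imaging.get_image("wrist");p=d["pixels"];h=cv2.cvtColor(p,cv2.COLOR_RGB2HSV)
m=cv2.inRange(h,(105,120,60),(130,255,255)); m[:, 300:]=0
n,l,st,c=cv2.connectedComponentsWithStats(m);i=1+st[1:,4].argmax();print(c[i],st[i]);print("amber",onz(d,[c[i]],.103))
m=cv2.inRange(h,(0,0,200),(180,50,255)); m[:75]=0;m[112:]=0;m[:,:394]=0;m[:,430:]=0
n,l,st,c=cv2.connectedComponentsWithStats(m);print(st,c);i=1+st[1:,4].argmax();print("vial",onz(d,[c[i]],.045))
print(onz(d,[(128,5),(370,90),(520,160)],0), d["eye"])
# brown blobs of vial
m=cv2.inRange(h,(0,120,40),(20,255,160)); n,l,st,c=cv2.connectedComponentsWithStats(m)
for i in range(1,n):
    if st[i,4]>50: print(st[i],c[i])
s=imaging.get_image("scene");print("scene vial",onz(s,[(493.5,226)],.045))
E
```

```text
[198.33738385  27.4424589 ] [ 178    6   42   44 1399]
amber [[ 0.43194596 -0.21546214  0.103     ]]
[[     0      0    640    480 306615]
 [   394     75     28      7    116]
 [   400     81     23     25    433]
 [   394    107     10      5     36]] [[319.32809876 239.78361463]
 [406.67241379  76.77586207]
 [411.36258661  93.0669746 ]
 [397.80555556 109.52777778]]
vial [[ 0.44241318 -0.38172966  0.045     ]]
[[ 4.34797146e-01 -1.21867492e-01  5.55111512e-17]
 [ 4.35765049e-01 -3.52120522e-01  0.00000000e+00]
 [ 4.20815172e-01 -5.17310641e-01  0.00000000e+00]] [ 0.41640957 -0.30871457  0.42317749]
[ 176    0   67   70 2274] [215.59674582  36.47009675]
[393  79  29  31 200] [401.47  93.59]
[606 131  26  52 211] [615.76303318 152.26066351]
scene vial [[ 0.44314877 -0.38026045  0.045     ]]
```

>>> {"api": "send_rows", "payload": {"plan": [[0, 0, 0, 30, 37, -10, -1], [0, 0, 0, 55, 70, -30, -1], [0, 0, 0, 80, 100, -50, -1], [0, 0, 0, 94, 116, -65, -1], [0, 0, 0, 94, 116, -80, -1], [0, 0, 0, 94, 116, -110, -1], [0, 0, 0, 94, 116, -140, -1], [0, 0, 0, 94, 116, -170, -1], [0, 0, 0, 94, 116, -195, -1], [0, 0, 0, 94, 116, -215, -1], [0, 0, 0, 94, 116, -230, -1], [0, 0, 0, 94, 116, -235, -1], [0, 0, 0, 94, 116, -235, -1], [0, 0, 0, 94, 116, -235, -1]]}}

```text
time: 2.42
eef_pos: [0.432, -0.2166, 0.0719]
tcp_rot: [0.0, 0.987, 0.159, 0.0]
contact_force: [1.1, 0.1, 0.7]
opening: 0.0856
```

```bash
python3 - <<'E'
from h import *
d=imaging.get_image("wrist"); cv2.imwrite("pics/w2.png",d["pixels"][:,:,::-1])
d=imaging.get_image("side"); cv2.imwrite("pics/s2.png",cv2.resize(d["pixels"][120:320,240:480,::-1],None,fx=3,fy=3))
E
```

```text
(no output)
```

View pics/w2.png

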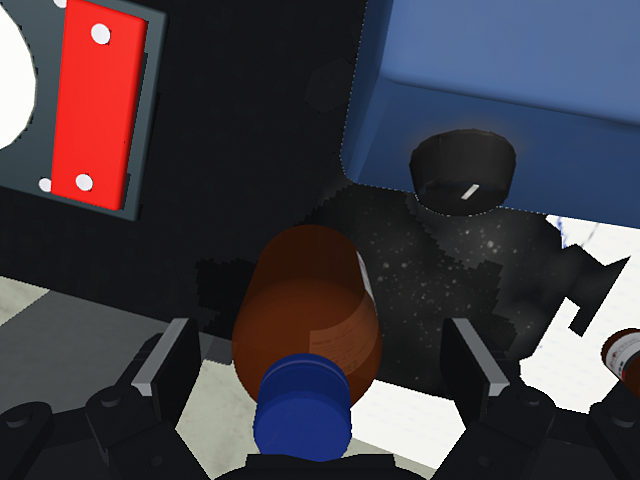

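View pics/s2.png

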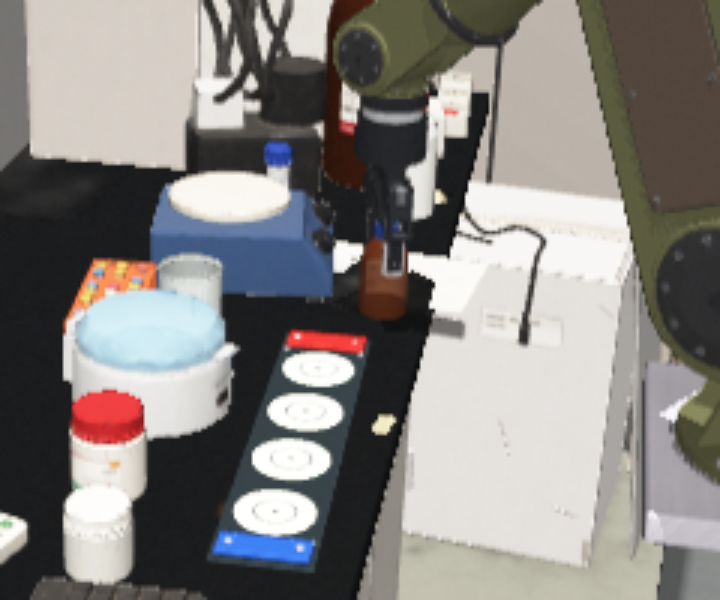

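>>> {"api": "send_rows", "payload": {"plan": [[0, 0, 0, 0, 0, 0, 0], [0, 0, 0, 0, 0, 0, 0.1], [0, 0, 0, 0, 0, 0, 0.2], [0, 0, 0, 0, 0, 0, 0.3], [0, 0, 0, 0, 0, 0, 0.5], [0, 0, 0, 0, 0, 0, 1], [0, 0, 0, 0, 0, 0, 1], [0, 0, 0, 0, 0, 0, 1], [0, 0, 0, 0, 0, 0, 1], [0, 0, 0, 0, 0, 0, 1]], "grip_force": 40}}

```text
time: 3.35
eef_pos: [0.4321, -0.2161, 0.0719]
tcp_rot: [0.0, 0.987, 0.159, 0.0]
contact_force: [-1.8, 1.7, 6.1]
opening: 0.0511
```

>>> {"api": "send_rows", "payload": {"plan": [[0, 0, 0, 0, 0, 10, 1], [0, 0, 0, 0, 0, 30, 1], [0, 0, 0, 0, 0, 60, 1], [0, 0, 0, 5, 20, 80, 1], [0, 0, 0, 12, 50, 80, 1], [0, 0, 0, 19, 80, 80, 1], [0, 0, 0, 26, 110, 80, 1], [0, 0, 0, 33, 140, 80, 1], [0, 0, 0, 37, 160, 80, 1], [0, 0, 0, 39, 170, 70, 1], [0, 0, 0, 39, 170, 60, 1], [0, 0, 0, 39, 170, 60, 1], [0, 0, 0, 39, 170, 60, 1]]}}

```text
time: 4.43
eef_pos: [0.4704, -0.0469, 0.1305]
tcp_rot: [-0.0, 0.987, 0.159, -0.001]
contact_force: [-0.2, 0.0, -1.1]
opening: 0.0516
```

```bash
python3 - <<'E'
from h import *
d=imaging.get_image("wrist"); cv2.imwrite("pics/w3.png",d["pixels"][:,:,::-1])
d=imaging.get_image("side"); cv2.imwrite("pics/s3.png",cv2.resize(d["pixels"][120:320,240:480,::-1],None,fx=3,fy=3))
E
```

```text
(no output)
```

View pics/w3.png

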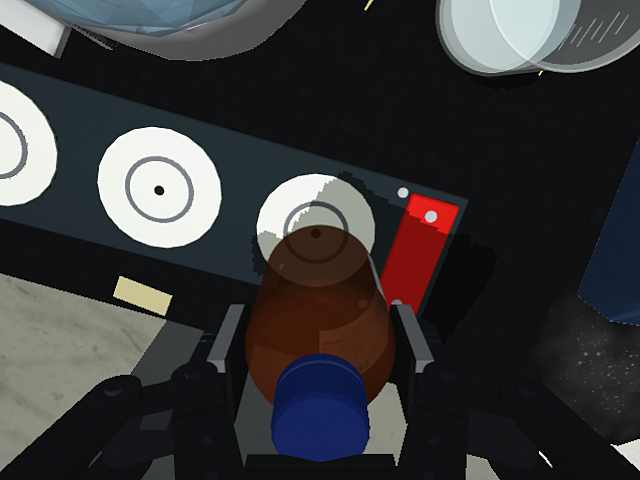

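View pics/s3.png

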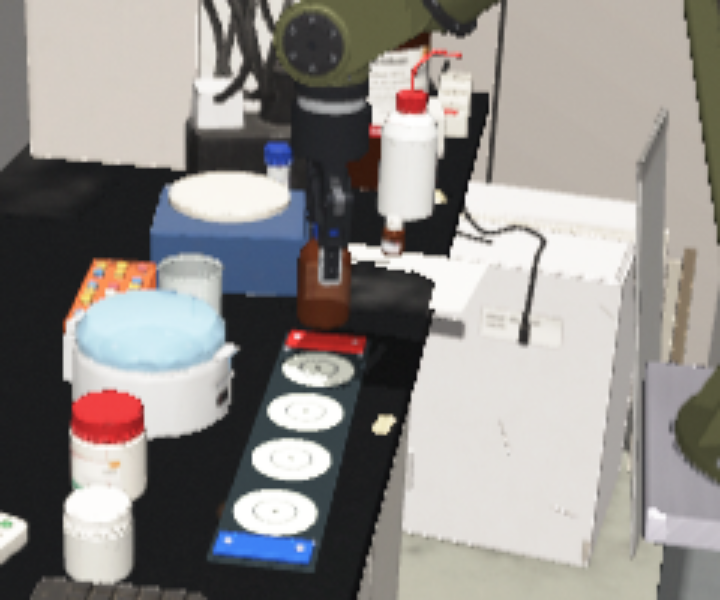

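The wrist picture shows two mark dots, one at (159,190) and mark 4's at (316,233) behind the bottle. I'll fix the mark positions from them.

```bash
python3 - <<'E'
from h import *
d=imaging.get_image("wrist")
print(onz(d,[(159,190),(316,233),(5,145)],.006))
P=onz(d,[(159,190),(316,233)],.006);print(np.linalg.norm(P[0]-P[1]))
E
```

```text
[[ 0.4705071   0.05006913  0.006     ]
 [ 0.47421328 -0.0454257   0.006     ]
 [ 0.46872427  0.1374673   0.006     ]]
0.09556672236333684
```

>>> {"api": "send_rows", "payload": {"plan": [[0, 0, 0, 1, 0, -15, 1], [0, 0, 0, 2, 0, -30, 1], [0, 0, 0, 2, 0, -42, 1], [0, 0, 0, 2, 0, -49, 1], [0, 0, 0, 2, 0, -53, 1], [0, 0, 0, 2, 0, -54, 1], [0, 0, 0, 2, 0, -54, 1], [0, 0, 0, 2, 0, -54, 0.2], [0, 0, 0, 2, 0, -54, 0], [0, 0, 0, 2, 0, -54, -0.3], [0, 0, 0, 2, 0, -54, -0.6], [0, 0, 0, 2, 0, -54, -0.6], [0, 0, 0, 2, 0, -40, -0.6], [0, 0, 0, 2, 0, -10, -0.6], [0, 0, 0, 2, 0, 20, -0.6], [0, 0, 0, 2, 0, 55, -0.6], [0, 0, 0, 2, 0, 90, -0.6], [0, 0, 0, 2, 0, 110, -0.6], [0, 0, 0, 2, 0, 120, -0.6], [0, 0, 0, 2, 0, 120, -0.6]]}}

```text
time: 6.25
eef_pos: [0.4734, -0.0462, 0.2529]
tcp_rot: [0.001, 0.987, 0.159, 0.002]
contact_force: [-0.3, 0.1, 0.5]
opening: 0.0683
```

```bash
python3 - <<'E'
from h import *
d=imaging.get_image("wrist"); cv2.imwrite("pics/w4.png",d["pixels"][:,:,::-1])
d=imaging.get_image("side"); cv2.imwrite("pics/s4.png",cv2.resize(d["pixels"][120:320,240:480,::-1],None,fx=3,fy=3))
h=cv2.cvtColor(d["pixels"],cv2.COLOR_RGB2HSV);m=cv2.inRange(h,(105,120,60),(130,255,255))
n,l,st,c=cv2.connectedComponentsWithStats(m)
for i in range(1,n):
  if 20<st[i,4]<400: print(c[i],st[i],onz(d,[c[i]],.107))
E
```

```text
[ 25.06451613 141.        ] [ 18 139  15   4  31] [[ 1.85338351 -0.45355158  0.107     ]]
[157.13186813 164.71062271] [116 138  85  54 273] [[ 1.20551492 -0.30921644  0.107     ]]
[332.23943662 170.6056338 ] [328 167  10   8  71] [[ 0.58465282 -0.40518692  0.107     ]]
[ 33.80645161 263.21994135] [  0 237  66  54 341] [[1.14802245 0.45184772 0.107     ]]
[ 43.25925926 245.03703704] [ 38 240  11  12  27] [[1.18806833 0.36004295 0.107     ]]
[ 14.46090535 267.87654321] [  0 252  32  32 243] [[1.1768539  0.48310358 0.107     ]]
[ 50.        275.2972973] [ 47 270   8  12  37] [[1.07427992 0.49460279 0.107     ]]
[ 75.36206897 282.27586207] [ 70 275  12  16  58] [[0.99944909 0.5092984  0.107     ]]
[ 40.18181818 283.6969697 ] [ 38 280   6   8  33] [[1.07170135 0.53370303 0.107     ]]
[327.31407942 302.19133574] [311 297  34  12 277] [[0.43030746 0.45754931 0.107     ]]
[ 42.31578947 307.13157895] [ 39 303   7  10  38] [[1.00583012 0.61807055 0.107     ]]
[  2.925 311.   ] [  0 307   7   9  40] [[1.07483634 0.65027518 0.107     ]]
[ 83.825 311.625] [ 81 307   6  11  40] [[0.91244442 0.6129
[... 266 characters left out ...]
0.107     ]]
[ 61.61764706 330.19117647] [ 58 325   8  11  68] [[0.9166931  0.68272565 0.107     ]]
[ 49.32173913 341.63478261] [ 43 336  13  12 115] [[0.91655894 0.7216723  0.107     ]]
[ 10.88495575 355.50442478] [  8 346   8  19 113] [[0.95799618 0.77590079 0.107     ]]
[ 33.10416667 352.75      ] [ 30 348   7  10  48] [[0.92405089 0.75914606 0.107     ]]
[302.63934426 353.57377049] [299 349   9  10  61] [[0.43969024 0.64518905 0.107     ]]
[ 41.76623377 357.35064935] [ 38 352   9  12  77] [[0.89997425 0.76748035 0.107     ]]
[ 25.22857143 374.42857143] [ 23 371   6   8  35] [[0.89744861 0.81668979 0.107     ]]
[  8.4375 391.0625] [  5 386   8  11  64] [[0.89630059 0.86110689 0.107     ]]
```

View pics/s4.png

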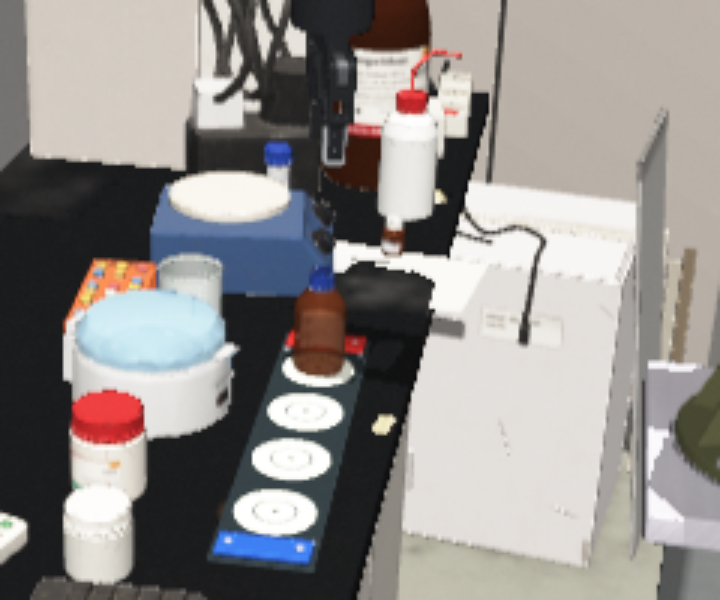

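View pics/w4.png

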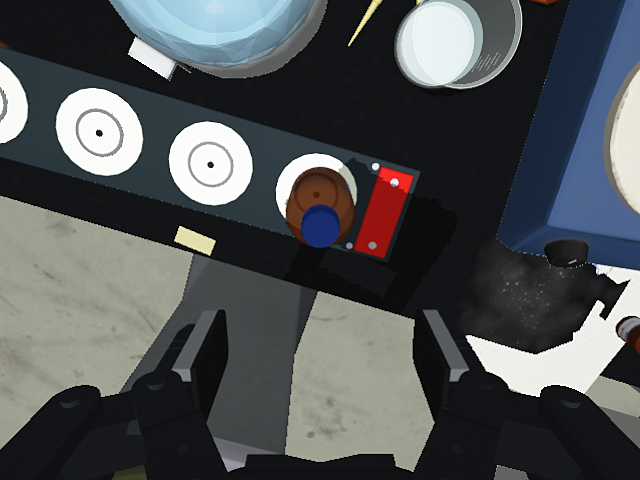

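```bash
python3 - <<'E'
from h import *
d=imaging.get_image("wrist");h=cv2.cvtColor(d["pixels"],cv2.COLOR_RGB2HSV);m=cv2.inRange(h,(113,150,60),(130,255,255));m[:190]=0;m[260:]=0;m[:,:280]=0;m[:,360:]=0
n,l,st,c=cv2.connectedComponentsWithStats(m);i=1+st[1:,4].argmax();print(c[i],st[i],onz(d,[c[i]],.107))
print(onz(d,[(99,133),(210.5,164.5),(315.5,194)],.006))
E
```

```text
[321.12970069 225.50729087] [ 302  204   39   44 1303] [[ 0.47613809 -0.0475152   0.107     ]]
[[ 0.4648104   0.14394623  0.006     ]
 [ 0.46863702  0.04956214  0.006     ]
 [ 0.47252822 -0.04370935  0.006     ]]
```

>>> {"api": "send_rows", "payload": {"plan": [[0, 0, 0, -4, -35, 0, -0.2], [0, 0, 0, -8, -75, 0, -0.2], [0, 0, 0, -12, -115, 0, -0.2], [0, 0, 0, -16, -155, 0, -0.2], [0, 0, 0, -20, -195, 0, -0.2], [0, 0, 0, -24, -235, 0, -0.2], [0, 0, 0, -28, -275, -20, -0.2], [0, 0, 0, -31, -310, -50, -0.2], [0, 0, 0, -31, -330, -75, -0.2], [0, 0, 0, -31, -335, -100, -0.2], [0, 0, 0, -31, -335, -110, -0.2], [0, 0, 0, -31, -335, -110, -0.2], [0, 0, 0, -31, -335, -110, -0.2]]}}

```text
time: 7.48
eef_pos: [0.4421, -0.3803, 0.1412]
tcp_rot: [-0.0, 0.987, 0.16, -0.0]
contact_force: [0.3, 0.3, 0.9]
opening: 0.051
```

```bash
python3 - <<'E'
from h import *
d=imaging.get_image("wrist"); cv2.imwrite("pics/w5.png",d["pixels"][:,:,::-1])
d=imaging.get_image("scene"); cv2.imwrite("pics/sc5.png",d["pixels"][:,:,::-1])
E
```

```text
(no output)
```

View pics/w5.png

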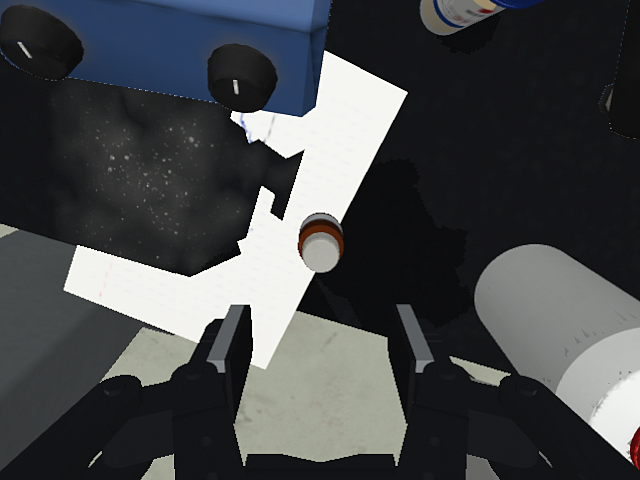

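View pics/sc5.png

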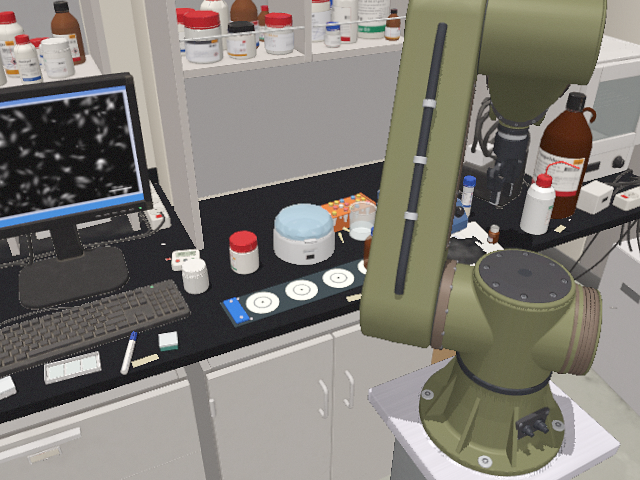

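```bash
python3 - <<'E'
from h import *
d=imaging.get_image("wrist")
print("vial",onz(d,[(320.5,253)],.045),"corner bottom",onz(d,[(303,117)],0), d["eye"])
E
```

```text
vial [[ 0.44463872 -0.38252684  0.045     ]] corner bottom [[ 0.50723207 -0.35079406  0.        ]] [ 0.52155425 -0.35618291  0.26008443]
```

>>> {"api": "send_rows", "payload": {"plan": [[0, 0, 0, 1, -2, -20, -0.2], [0, 0, 0, 1, -2, -45, -0.2], [0, 0, 0, 1, -2, -70, -0.2], [0, 0, 0, 1, -2, -88, -0.2], [0, 0, 0, 1, -2, -98, -0.2], [0, 0, 0, 1, -2, -103, -0.2], [0, 0, 0, 1, -2, -103, -0.2], [0, 0, 0, 1, -2, -103, 0.1], [0, 0, 0, 1, -2, -103, 0.25], [0, 0, 0, 1, -2, -103, 0.35], [0, 0, 0, 1, -2, -103, 0.45], [0, 0, 0, 1, -2, -103, 1], [0, 0, 0, 1, -2, -103, 1], [0, 0, 0, 1, -2, -103, 1], [0, 0, 0, 1, -2, -103, 1], [0, 0, 0, 1, -2, -103, 1], [0, 0, 0, 1, -2, -103, 1]], "grip_force": 30}}

```text
time: 9.05
eef_pos: [0.4433, -0.3835, 0.0395]
tcp_rot: [0.001, 0.987, 0.159, 0.001]
contact_force: [-1.3, 2.1, 6.7]
opening: 0.0258
```

>>> {"api": "send_rows", "payload": {"plan": [[0, 0, 0, 0, 0, 10, 1], [0, 0, 0, 0, 0, 40, 1], [0, 0, 0, 0, 0, 80, 1], [0, 0, 0, 0, 10, 115, 1], [0, 0, 0.05, 1, 40, 140, 1], [0, 0, 0.15, 2, 80, 150, 1], [0, 0, 0.25, 3, 120, 150, 1], [0, 0, 0.35, 4, 160, 150, 1], [0, 0, 0.45, 5, 200, 150, 1], [0, 0, 0.55, 6, 240, 150, 1], [0, 0, 0.65, 7, 280, 150, 1], [0, 0, 0.75, 9, 320, 150, 1], [0, 0, 0.85, 10, 360, 150, 1], [0, 0, 0.95, 11, 400, 150, 1], [0, 0, 1.05, 12, 440, 150, 1], [0, 0, 1.15, 13, 480, 150, 1], [0, 0, 1.25, 14, 520, 150, 1], [0, 0, 1.25, 15, 555, 150, 1], [0, 0, 1.25, 16, 585, 150, 1], [0, 0, 1.25, 17, 610, 130, 1]]}}

```text
time: 10.72
eef_pos: [0.4609, 0.2298, 0.1721]
tcp_rot: [0.001, 0.707, 0.707, 0.003]
contact_force: [2.0, -0.4, 1.2]
opening: 0.026
```

>>> {"api": "send_rows", "payload": {"plan": [[0, 0, 0, 1, 10, -20, 1], [0, 0, 0, 1, 12, -40, 1], [0, 0, 0, 1, 12, -60, 1], [0, 0, 0, 1, 12, -70, 1], [0, 0, 0, 1, 12, -70, 1], [0, 0, 0, 1, 12, -70, 1]]}}

```text
time: 11.22
eef_pos: [0.4611, 0.2388, 0.0991]
tcp_rot: [0.0, 0.708, 0.707, 0.0]
contact_force: [1.2, 0.5, -0.2]
opening: 0.026
```

```bash
python3 - <<'E'
from h import *
d=imaging.get_image("wrist"); cv2.imwrite("pics/w6.png",d["pixels"][:,:,::-1])
d=imaging.get_image("side"); cv2.imwrite("pics/s6.png",cv2.resize(d["pixels"][120:320,240:480,::-1],None,fx=3,fy=3))
E
```

```text
(no output)
```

View pics/w6.png

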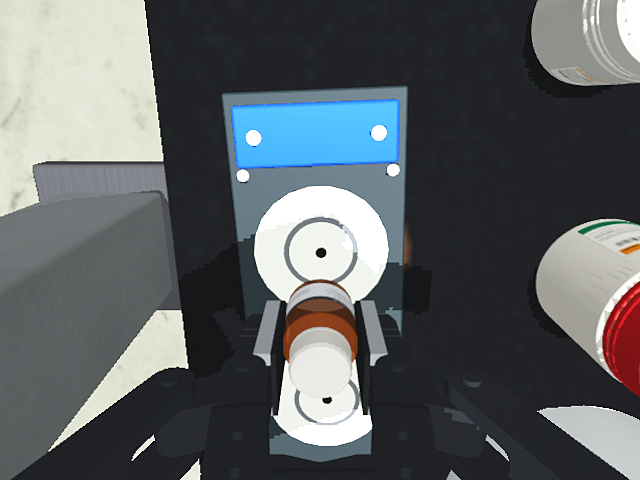

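View pics/s6.png

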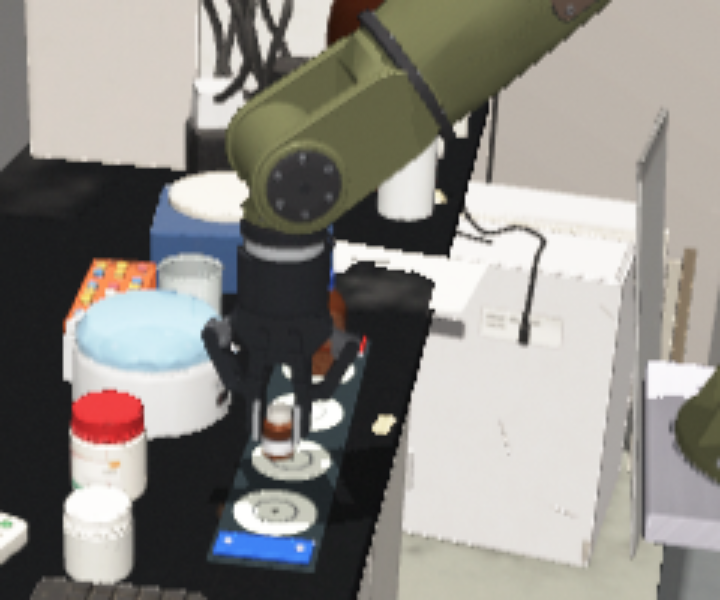

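```bash
python3 - <<'E'
from h import *
d=imaging.get_image("wrist")
print(onz(d,[(321,252.5),(327,399.5)],.006), robot.get_state()["eef_pos"])
E
```

```text
[[0.4637201  0.23990475 0.006     ]
 [0.46739733 0.14468533 0.006     ]] [0.46150968 0.23894994 0.09971033]
```

>>> {"api": "send_rows", "payload": {"plan": [[0, 0, 0, 1, 0, -15, 1], [0, 0, 0, 1, 0, -30, 1], [0, 0, 0, 1, 0, -42, 1], [0, 0, 0, 1, 0, -49, 1], [0, 0, 0, 1, 0, -52, 1], [0, 0, 0, 1, 0, -53, 1], [0, 0, 0, 1, 0, -53, 1], [0, 0, 0, 1, 0, -53, 0.35], [0, 0, 0, 1, 0, -53, 0.2], [0, 0, 0, 1, 0, -53, 0], [0, 0, 0, 1, 0, -53, -0.3], [0, 0, 0, 1, 0, -53, -0.3], [0, 0, 0, 1, 0, -40, -0.3], [0, 0, 0, 1, 0, -10, -0.5], [0, 0, 0, 1, 0, 20, -0.8], [0, 0, 0, 1, 0, 55, -1], [0, 0, 0, 1, 0, 90, -1], [0, 0, 0, 1, 0, 120, -1], [0, 0, 0, 1, 0, 150, -1], [0, 0, 0, 1, 0, 150, -1]]}}

```text
time: 13.03
eef_pos: [0.4633, 0.2395, 0.2543]
tcp_rot: [0.002, 0.707, 0.707, 0.004]
contact_force: [-0.3, -0.4, 0.3]
opening: 0.0849
```

>>> {"api": "send_rows", "payload": {"plan": [[0, 0, 0, 30, -20, 0, -1], [0, 0, 0, 60, -40, 0, -1], [0, 0, 0, 90, -55, 0, -1], [0, 0, 0, 110, -60, 0, -1], [0, 0, 0, 110, -60, 0, -1], [0, 0, 0, 110, -60, 0, -1]]}}

```text
time: 13.53
eef_pos: [0.5722, 0.1784, 0.2472]
tcp_rot: [-0.0, 0.708, 0.706, -0.001]
contact_force: [0.4, 0.6, -1.5]
opening: 0.0854
```

```bash
python3 - <<'E'
from h import *
d=imaging.get_image("wrist"); cv2.imwrite("pics/w7.png",d["pixels"][:,:,::-1])
d=imaging.get_image("side"); cv2.imwrite("pics/s7.png",cv2.resize(d["pixels"][120:320,240:480,::-1],None,fx=3,fy=3))
E
```

```text
(no output)
```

View pics/w7.png

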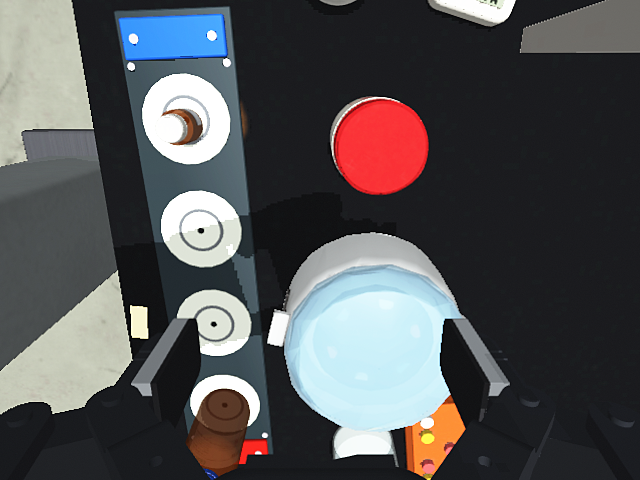

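View pics/s7.png

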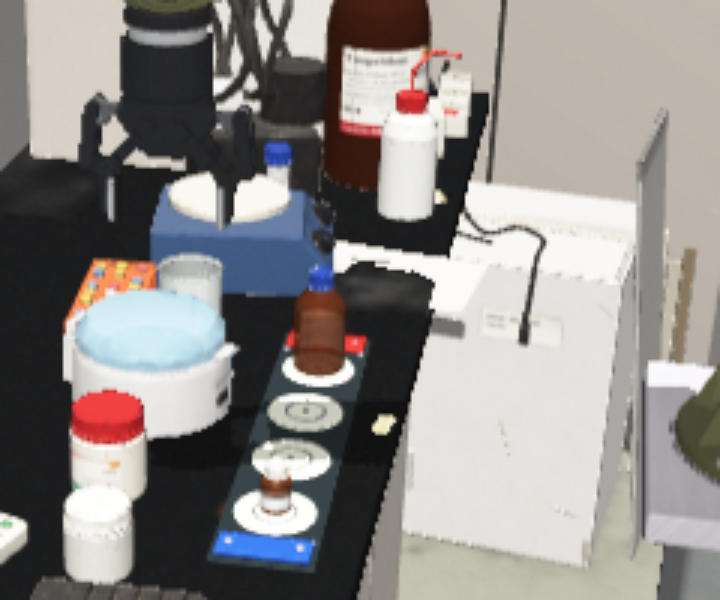

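```bash
python3 - <<'E'
from h import *
d=imaging.get_image("wrist");h=cv2.cvtColor(d["pixels"],cv2.COLOR_RGB2HSV)
m=cv2.inRange(h,(0,150,100),(8,255,255))|cv2.inRange(h,(172,150,100),(180,255,255));m[400:]=0
n,l,st,c=cv2.connectedComponentsWithStats(m);i=1+st[1:,4].argmax();print("pot",c[i],st[i],onz(d,[c[i]],.082))
# min enclosing
cc=max(cv2.findContours(m,0,2)[0],key=cv2.contourArea);print(cv2.fitEllipse(cc),onz(d,[cv2.fitEllipse(cc)[0]],.082))
print("vial cap",onz(d,[(178,128)],.051),"marks",onz(d,[(201,231),(214,324)],.006))
print("timer edge/jar px",onz(d,[(440,10),(345,0),(505,25)],.02))
E
```

```text
pot [381.7287472  147.70134228] [ 335  101   95   95 7152] [[0.61349922 0.22693888 0.082     ]]
((381.6824645996094, 147.57473754882812), (93.76748657226562, 95.44561004638672), 28.0239315032959) [[0.61346468 0.22702137 0.082     ]]
vial cap [[0.46984209 0.23730068 0.051     ]] marks [[0.46603981 0.14462073 0.006     ]
 [0.47016465 0.05021631 0.006     ]]
timer edge/jar px [[0.66026101 0.31875909 0.02      ]
 [0.59072104 0.32528707 0.02      ]
 [0.70907624 0.30880577 0.02      ]]
```

```bash
python3 - <<'E'
from h import *
a=cv2.imread("pics/w7.png");cv2.imwrite("pics/c7.png",cv2.resize(a[60:180,120:250],None,fx=5,fy=5))
d=imaging.get_image("wrist");print(onz(d,[(186,118)],.006))
print("eye",d["eye"])
E
```

```text
[[0.46243147 0.2422001  0.006     ]]
eye [0.57260871 0.25981412 0.36529999]
```

View pics/c7.png

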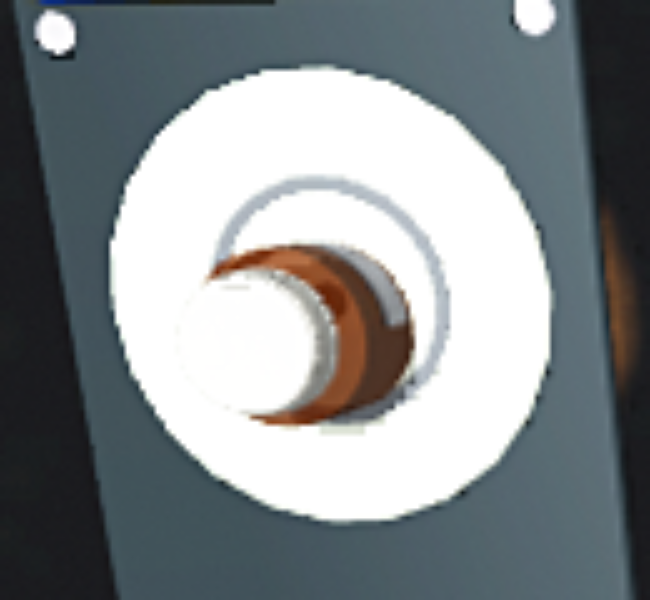

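>>> {"api": "send_rows", "payload": {"plan": [[0, 0, 0, 20, 24, 0, -1], [0, 0, 0, 36, 42, -10, -1], [0, 0, 0, 41, 48, -35, -1], [0, 0, 0, 41, 48, -60, -1], [0, 0, 0, 41, 48, -80, -1], [0, 0, 0, 41, 48, -90, -1], [0, 0, 0, 41, 48, -90, -1], [0, 0, 0, 41, 48, -90, -1]]}}

```text
time: 14.4
eef_pos: [0.6129, 0.2271, 0.1592]
tcp_rot: [0.0, 0.707, 0.707, 0.0]
contact_force: [0.3, -0.8, 1.4]
opening: 0.0851
```

```bash
python3 - <<'E'
from h import *
d=imaging.get_image("wrist"); cv2.imwrite("pics/w8.png",d["pixels"][:,:,::-1])
h=cv2.cvtColor(d["pixels"],cv2.COLOR_RGB2HSV)
m=cv2.inRange(h,(0,150,100),(8,255,255))|cv2.inRange(h,(172,150,100),(180,255,255))
cc=max(cv2.findContours(m,0,2)[0],key=cv2.contourArea);print(cv2.fitEllipse(cc),onz(d,[cv2.fitEllipse(cc)[0]],.082))
E
```

```text
((320.4057312011719, 260.5475769042969), (120.49549102783203, 123.47601318359375), 11.571619033813477) [[0.61458307 0.23000758 0.082     ]]
```

View pics/w8.png

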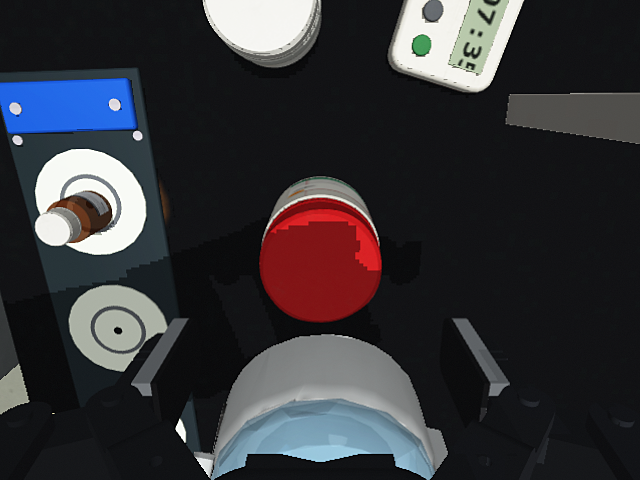

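>>> {"api": "send_rows", "payload": {"plan": [[0, 0, 0, 0, 2, -20, -1], [0, 0, 0, 0, 2, -45, -1], [0, 0, 0, 0, 2, -70, -1], [0, 0, 0, 0, 2, -87, -1], [0, 0, 0, 0, 2, -96, -1], [0, 0, 0, 0, 2, -98, -1], [0, 0, 0, 0, 2, -98, -1], [0, 0, 0, 0, 2, -98, -0.7], [0, 0, 0, 0, 2, -98, -0.5], [0, 0, 0, 0, 2, -98, -0.3], [0, 0, 0, 0, 2, -98, 0.2], [0, 0, 0, 0, 2, -98, 1], [0, 0, 0, 0, 2, -98, 1], [0, 0, 0, 0, 2, -98, 1], [0, 0, 0, 0, 2, -98, 1], [0, 0, 0, 0, 2, -98, 1]], "grip_force": 45}}

```text
time: 15.78
eef_pos: [0.6137, 0.2292, 0.0624]
tcp_rot: [0.001, 0.707, 0.707, 0.001]
contact_force: [-0.7, -0.0, 5.8]
opening: 0.0651
```

>>> {"api": "send_rows", "payload": {"plan": [[0, 0, 0, 0, 0, 10, 1], [0, 0, 0, 0, 0, 40, 1], [0, 0, 0, 0, 0, 80, 1], [0, 0, 0, 0, 0, 110, 1], [0, 0, 0, -10, -10, 130, 1], [0, 0, 0, -35, -35, 130, 1], [0, 0, 0, -60, -65, 130, 1], [0, 0, 0, -85, -95, 130, 1], [0, 0, 0, -110, -125, 130, 1], [0, 0, 0, -130, -155, 130, 1], [0, 0, 0, -142, -175, 125, 1], [0, 0, 0, -145, -179, 115, 1], [0, 0, 0, -145, -179, 110, 1], [0, 0, 0, -145, -179, 110, 1], [0, 0, 0, -145, -179, 110, 1]]}}

```text
time: 17.03
eef_pos: [0.4684, 0.0506, 0.1705]
tcp_rot: [-0.0, 0.707, 0.707, 0.0]
contact_force: [-0.2, -0.5, -2.4]
opening: 0.0647
```

```bash
python3 - <<'E'
from h import *
d=imaging.get_image("wrist"); cv2.imwrite("pics/w9.png",d["pixels"][:,:,::-1])
d=imaging.get_image("side"); cv2.imwrite("pics/s9.png",cv2.resize(d["pixels"][120:320,240:480,::-1],None,fx=3,fy=3))
E
```

```text
(no output)
```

View pics/w9.png

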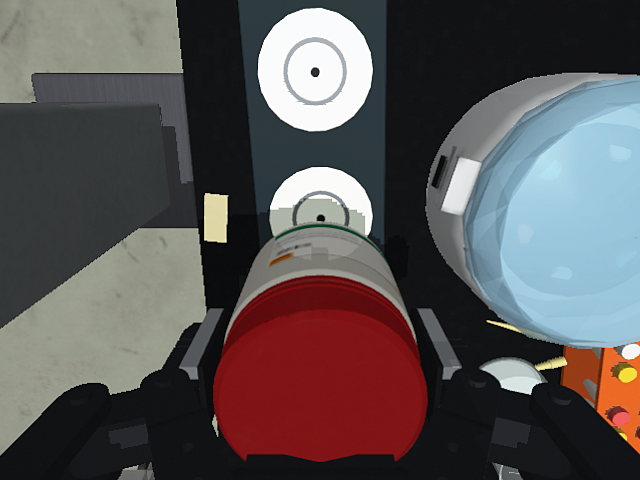

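View pics/s9.png

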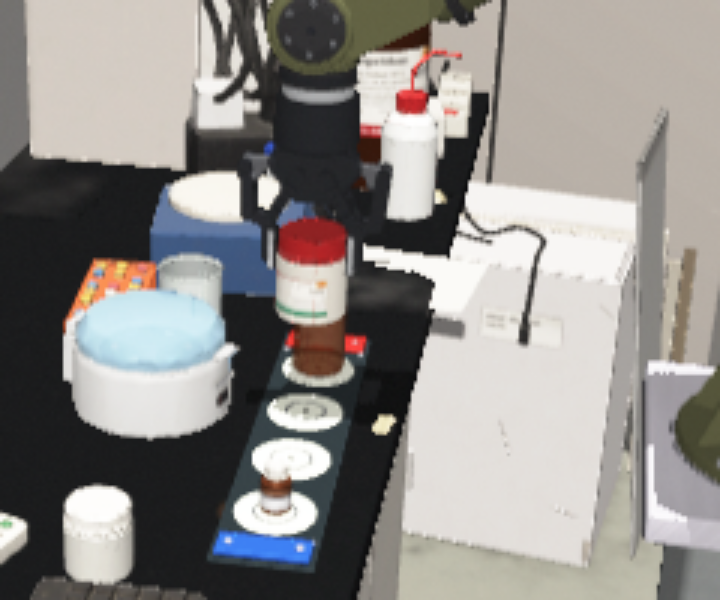

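```bash
python3 - <<'E'
from h import *
d=imaging.get_image("wrist")
print(onz(d,[(315.5,72.3),(320.5,218)],.006)); print("latch",onz(d,[(442,210),(428,170)],.08),"eye",d["eye"],robot.get_state()["eef_pos"])
E
```

```text
[[0.46705021 0.14485398 0.006     ]
 [0.47030377 0.05044249 0.006     ]]
latch [[0.53204469 0.07592141 0.08      ]
 [0.52322389 0.0963195  0.08      ]] eye [0.46972968 0.1311113  0.28766274] [0.46835028 0.05058194 0.17050146]
```

>>> {"api": "send_rows", "payload": {"plan": [[0, 0, 0, 0, 0, -25, 1], [0, 0, 0, 0, 0, -55, 1], [0, 0, 0, 0, 0, -78, 1], [0, 0, 0, 0, 0, -92, 1], [0, 0, 0, 0, 0, -98, 1], [0, 0, 0, 0, 0, -101, 1], [0, 0, 0, 0, 0, -101, 1], [0, 0, 0, 0, 0, -101, -0.4], [0, 0, 0, 0, 0, -101, -0.6], [0, 0, 0, 0, 0, -101, -0.7], [0, 0, 0, 0, 0, -101, -0.75], [0, 0, 0, 0, 0, -101, -0.75], [0, 0, 0, 0, 0, -101, -0.75], [0, 0, 0, 0, 0, -85, -0.75], [0, 0, 0, 0, 0, -55, -0.75], [0, 0, 0, 0, 0, -20, -0.75], [0, 0, 0, 0, 0, 20, -0.75], [0, 0, 0, 0, 0, 55, -0.75], [0, 0, 0, 0, 0, 75, -0.75], [0, 0, 0, 0, 0, 75, -0.75]]}}

```text
time: 18.85
eef_pos: [0.4692, 0.0499, 0.2499]
tcp_rot: [0.003, 0.707, 0.707, 0.003]
contact_force: [-0.3, -0.4, 0.3]
opening: 0.0746
```

>>> {"api": "send_rows", "payload": {"plan": [[0, 0, 0, 25, 25, 0, -0.7], [0, 0, 0, 50, 55, 0, -0.7], [0, 0, 0, 75, 90, 0, -0.7], [0, 0, 0, 95, 125, 0, -0.7], [0, 0, 0, 110, 160, 0, -0.7], [0, 0, 0, 118, 190, 0, -0.7], [0, 0, 0, 118, 210, 0, -0.7], [0, 0, 0, 118, 220, 0, -0.7], [0, 0, 0, 118, 220, 0, -0.7], [0, 0, 0, 118, 220, 0, -0.7]]}}

```text
time: 19.68
eef_pos: [0.5857, 0.2693, 0.2448]
tcp_rot: [-0.0, 0.707, 0.707, -0.0]
contact_force: [0.6, 0.4, 0.6]
opening: 0.073
```

```bash
python3 - <<'E'
from h import *
d=imaging.get_image("wrist"); cv2.imwrite("pics/w10.png",d["pixels"][:,:,::-1])
d=imaging.get_image("side"); cv2.imwrite("pics/s10.png",cv2.resize(d["pixels"][120:320,240:480,::-1],None,fx=3,fy=3))
E
```

```text
(no output)
```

View pics/w10.png

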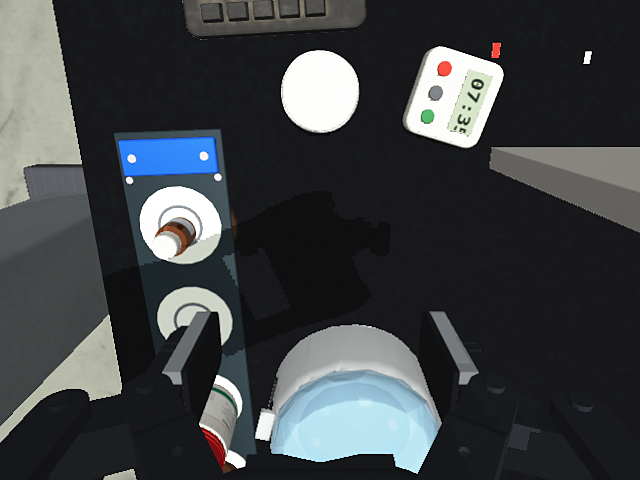

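View pics/s10.png

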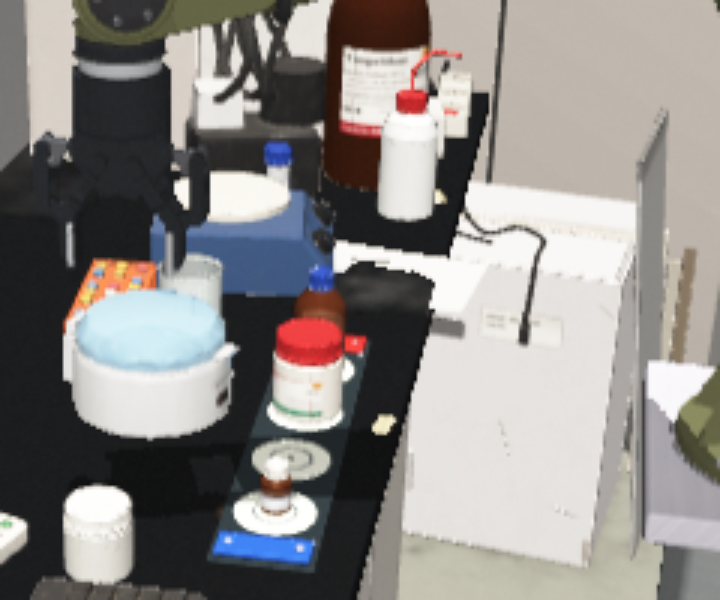

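```bash
python3 - <<'E'
from h import *
d=imaging.get_image("wrist");p=d["pixels"];h=cv2.cvtColor(p,cv2.COLOR_RGB2HSV)
m=cv2.inRange(h,(0,0,150),(180,60,255));m[140:]=0;m[:,:270]=0;m[:,370:]=0
cc=max(cv2.findContours(m,0,2)[0],key=cv2.contourArea);e=cv2.fitEllipse(cc);print(e,"jar",onz(d,[e[0]],.062))
print("timer corners",onz(d,[(432,45),(404,130)],.02),"kbd",onz(d,[(200,37),(355,28)],.015))
d=imaging.get_image("side");h=cv2.cvtColor(d["pixels"],cv2.COLOR_RGB2HSV)
m=cv2.inRange(h,(0,150,100),(8,255,255))|cv2.inRange(h,(172,150,100),(180,255,255));m[:,:325]=0;m[:,360:]=0;m[:210]=0;m[260:]=0
E
```

```text
((318.82550048828125, 89.75459289550781), (77.28582763671875, 81.49304962158203), 0.18125930428504944) jar [[0.58675477 0.35266339 0.062     ]]
timer corners [[0.67085035 0.38437485 0.02      ]
 [0.65392918 0.32306051 0.02      ]] kbd [[0.49760088 0.39057545 0.015     ]
 [0.61370205 0.39658219 0.015     ]]
```

>>> {"api": "send_rows", "payload": {"plan": [[0, 0, 0.1, 0, 25, 0, -0.7], [0, 0, 0.2, 0, 50, 0, -0.7], [0, 0, 0.3, 1, 72, -5, -0.7], [0, 0, 0.4, 1, 83, -20, -0.7], [0, 0, 0.4, 1, 83, -45, -0.7], [0, 0, 0.4, 1, 83, -75, -0.7], [0, 0, 0.4, 1, 83, -95, -0.7], [0, 0, 0.4, 1, 83, -100, -0.7], [0, 0, 0.4, 1, 83, -100, -0.7], [0, 0, 0.4, 1, 83, -100, -0.7]]}}

```text
time: 20.72
eef_pos: [0.5875, 0.3527, 0.1468]
tcp_rot: [0.0, 0.553, 0.833, 0.001]
contact_force: [-0.2, -0.4, -0.2]
opening: 0.0723
```

```bash
python3 - <<'E'
from h import *
s=robot.get_state();print(np.round(s["joints"],2))
d=imaging.get_image("wrist"); cv2.imwrite("pics/w11.png",d["pixels"][:,:,::-1])
h=cv2.cvtColor(d["pixels"],cv2.COLOR_RGB2HSV)
d2=imaging.get_image("side"); cv2.imwrite("pics/s11.png",cv2.resize(d2["pixels"][50:350,80:380,::-1],None,fx=2,fy=2))
E
```

```text
[ 0.49  0.7   1.2  -0.    1.25  0.09]
```

View pics/w11.png

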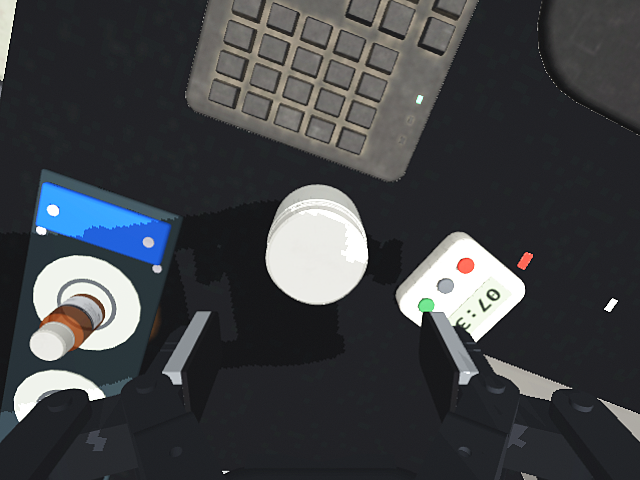

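View pics/s11.png

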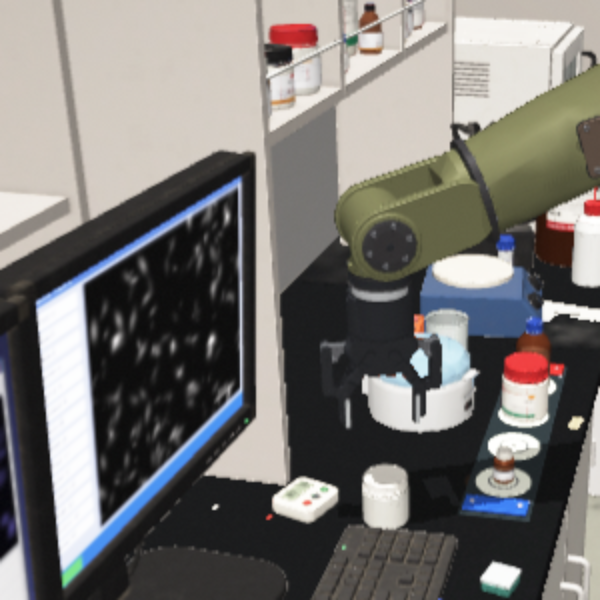

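```bash
python3 - <<'E'
from h import *
d=imaging.get_image("wrist");print("jar",onz(d,[(316.5,256)],.062),"timer corner",onz(d,[(397,294),(458,234)],.015))
E
```

```text
jar [[0.58627075 0.35421548 0.062     ]] timer corner [[0.65207195 0.33323651 0.015     ]
 [0.668857   0.3852276  0.015     ]]
```

>>> {"api": "send_rows", "payload": {"plan": [[0, 0, 0, -1, 1, -25, -0.7], [0, 0, 0, -1, 1, -50, -0.7], [0, 0, 0, -1, 1, -75, -0.7], [0, 0, 0, -1, 1, -92, -0.7], [0, 0, 0, -1, 1, -101, -0.7], [0, 0, 0, -1, 1, -104, -0.7], [0, 0, 0, -1, 1, -104, -0.7], [0, 0, 0, -1, 1, -104, -0.5], [0, 0, 0, -1, 1, -104, -0.35], [0, 0, 0, -1, 1, -104, -0.2], [0, 0, 0, -1, 1, -104, 0.2], [0, 0, 0, -1, 1, -104, 1], [0, 0, 0, -1, 1, -104, 1], [0, 0, 0, -1, 1, -104, 1], [0, 0, 0, -1, 1, -104, 1], [0, 0, 0, -1, 1, -104, 1]], "grip_force": 40}}

```text
time: 22.2
eef_pos: [0.5866, 0.3543, 0.0431]
tcp_rot: [0.001, 0.553, 0.833, 0.001]
contact_force: [-0.5, 0.1, 6.8]
opening: 0.0552
```

>>> {"api": "send_rows", "payload": {"plan": [[0, 0, 0, 0, 0, 10, 1], [0, 0, 0, 0, 0, 40, 1], [0, 0, 0, 0, 0, 75, 1], [0, 0, -0.05, -10, -15, 105, 1], [0, 0, -0.15, -28, -45, 120, 1], [0, 0, -0.25, -46, -77, 120, 1], [0, 0, -0.35, -64, -110, 120, 1], [0, 0, -0.4, -82, -143, 120, 1], [0, 0, -0.4, -100, -175, 120, 1], [0, 0, -0.4, -115, -200, 115, 1], [0, 0, -0.4, -120, -209, 105, 1], [0, 0, -0.4, -120, -209, 95, 1], [0, 0, -0.4, -120, -209, 90, 1], [0, 0, -0.4, -120, -209, 90, 1], [0, 0, -0.4, -120, -209, 90, 1]]}}

```text
time: 23.45
eef_pos: [0.4663, 0.1456, 0.1313]
tcp_rot: [-0.0, 0.707, 0.707, -0.0]
contact_force: [0.8, 0.9, -1.4]
opening: 0.0551
```

```bash
python3 - <<'E'
from h import *
d=imaging.get_image("wrist"); cv2.imwrite("pics/w12.png",d["pixels"][:,:,::-1])
d=imaging.get_image("side"); cv2.imwrite("pics/s12.png",cv2.resize(d["pixels"][120:320,240:480,::-1],None,fx=3,fy=3))
E
```

```text
(no output)
```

View pics/w12.png

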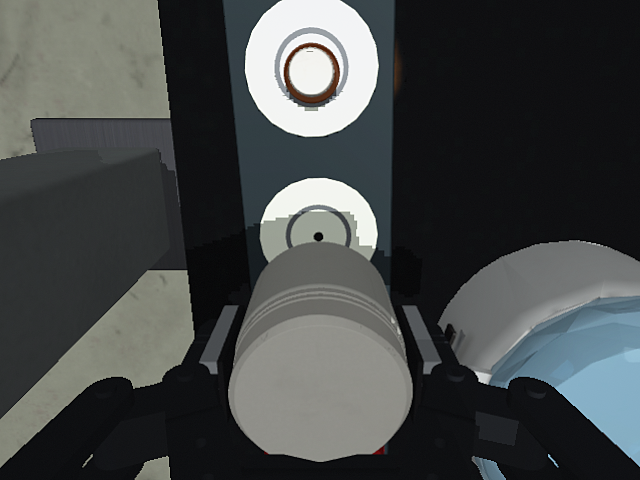

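View pics/s12.png

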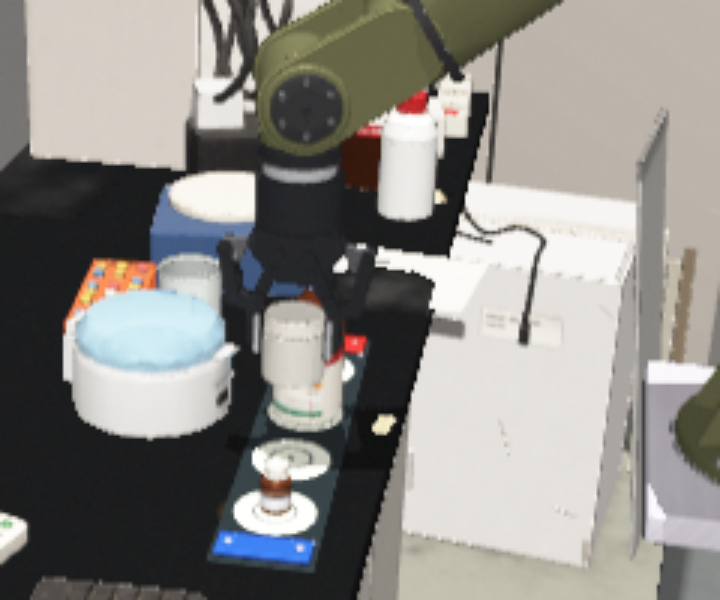

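```bash
python3 - <<'E'
from h import *
d=imaging.get_image("wrist");print(onz(d,[(318.5,237),(311.5,67)],.006),"vial",onz(d,[(311.5,70)],.051),robot.get_state()["eef_pos"])
E
```

```text
[[0.46690242 0.14451218 0.006     ]
 [0.46318314 0.24050707 0.006     ]] vial [[0.46399634 0.23660496 0.051     ]] [0.46626302 0.14546061 0.13157606]
```

>>> {"api": "send_rows", "payload": {"plan": [[0, 0, 0, 0, -1, -20, 1], [0, 0, 0, 0, -1, -45, 1], [0, 0, 0, 0, -1, -64, 1], [0, 0, 0, 0, -1, -75, 1], [0, 0, 0, 0, -1, -80, 1], [0, 0, 0, 0, -1, -81, 1], [0, 0, 0, 0, -1, -81, 1], [0, 0, 0, 0, -1, -81, -0.2], [0, 0, 0, 0, -1, -81, -0.35], [0, 0, 0, 0, -1, -81, -0.5], [0, 0, 0, 0, -1, -81, -0.6], [0, 0, 0, 0, -1, -81, -0.6], [0, 0, 0, 0, -1, -81, -0.6], [0, 0, 0, 0, -1, -65, -0.6], [0, 0, 0, 0, -1, -35, -0.6], [0, 0, 0, 0, -1, 0, -0.6], [0, 0, 0, 0, -1, 35, -0.6], [0, 0, 0, 0, -1, 70, -0.6], [0, 0, 0, 0, -1, 105, -0.6], [0, 0, 0, 0, -1, 120, -0.6]]}}

```text
time: 25.27
eef_pos: [0.4666, 0.1441, 0.256]
tcp_rot: [0.002, 0.707, 0.707, 0.002]
contact_force: [0.5, 0.0, 0.6]
opening: 0.0685
```

>>> {"api": "send_rows", "payload": {"plan": [[0, 0, 0, 0, -40, 20, -0.6], [0, 0, 0, 0, -80, 40, -0.6], [0, 0, 0, 0, -120, 60, -0.6], [0, 0, 0, 0, -150, 80, -0.6], [0, 0, 0, 0, -165, 90, -0.6], [0, 0, 0, 0, -170, 90, -0.6], [0, 0, 0, 0, -170, 90, -0.6], [0, 0, 0, 0, -170, 90, -0.6]]}}

```text
time: 25.93
eef_pos: [0.4657, -0.0255, 0.3403]
tcp_rot: [-0.001, 0.708, 0.707, -0.0]
contact_force: [-0.7, 0.7, 0.2]
opening: 0.0684
```

```bash
python3 - <<'E'
from h import *
d=imaging.get_image("wrist"); cv2.imwrite("pics/w13.png",d["pixels"][:,:,::-1])
d=imaging.get_image("side"); cv2.imwrite("pics/s13.png",cv2.resize(d["pixels"][120:320,240:480,::-1],None,fx=3,fy=3))
E
```

```text
(no output)
```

View pics/w13.png

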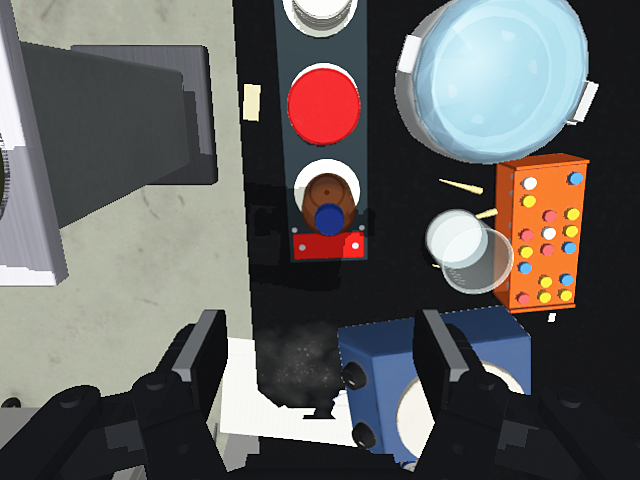

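View pics/s13.png

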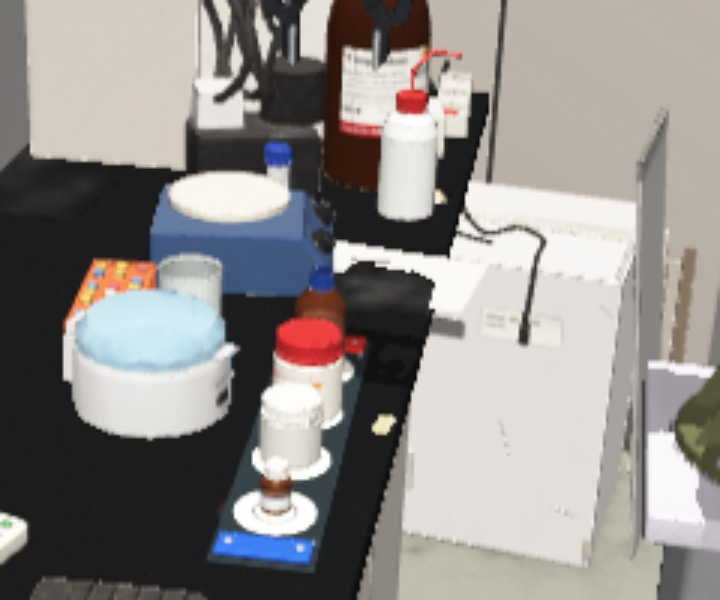

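>>> {"api": "send_rows", "payload": {"plan": [[0, 0, 0, 0, 20, 0, -0.6], [0, 0, 0, 0, 40, 0, -0.6], [0, 0, 0, 0, 50, 0, -0.6], [0, 0, 0, 0, 50, 0, -0.6], [0, 0, 0, 0, 50, 0, -0.6], [0, 0, 0, 0, 50, 0, -0.6]]}}

```text
time: 26.53
eef_pos: [0.4659, 0.0237, 0.3411]
tcp_rot: [-0.0, 0.707, 0.707, -0.0]
contact_force: [0.3, -0.2, -0.1]
opening: 0.0683
```

```bash
python3 - <<'E'
from h import *
d=imaging.get_image("wrist"); a=d["pixels"];cv2.imwrite("pics/w14.png",a[:,:,::-1]);cv2.imwrite("pics/c14.png",cv2.resize(a[0:330,200:440,::-1],None,fx=1.8,fy=1.8,interpolation=2))
h=cv2.cvtColor(a,cv2.COLOR_RGB2HSV)
m=cv2.inRange(h,(0,150,100),(8,255,255))|cv2.inRange(h,(172,150,100),(180,255,255))
m[:,450:]=0
for c in sorted(cv2.findContours(m,0,2)[0],key=cv2.contourArea)[-2:]:
    e=cv2.fitEllipse(c);print(e,onz(d,[e[0]],.088))
m=cv2.inRange(h,(113,150,60),(130,255,255));m[:,450:]=0;m[:,:250]=0;m[:60]=0
c=max(cv2.findContours(m,0,2)[0],key=cv2.contourArea);e=cv2.fitEllipse(c);print("amber",e,onz(d,[e[0]],.108))
print(d["eye"])
E
```

```text
((326.5339660644531, 283.57501220703125), (24.982290267944336, 96.88032531738281), 87.69442749023438) [[ 0.47361912 -0.0675957   0.088     ]]
((322.6177062988281, 163.40509033203125), (69.41519165039062, 71.75245666503906), 178.67332458496094) [[0.46955758 0.0478159  0.088     ]]
amber ((328.0713195800781, 269.93646240234375), (26.15956687927246, 29.78660011291504), 178.65782165527344) [[ 0.47459084 -0.04483959  0.108     ]]
[0.46730263 0.10420201 0.45815111]
```

View pics/c14.png

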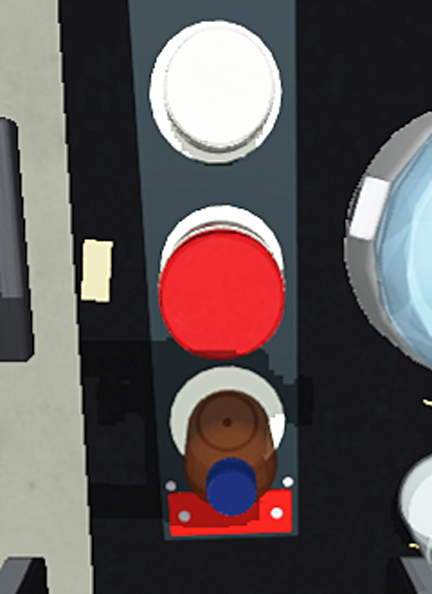

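```bash
python3 - <<'E'
from h import *
d=imaging.get_image("wrist");print("jar",onz(d,[(321.1,47.8)],.068))
s=imaging.get_image("scene");a=cv2.imread("pics/scene0.png")[:,:,::-1]
cv2.imwrite("pics/sc14.png",cv2.resize(s["pixels"][190:360,140:410,::-1],None,fx=2.9,fy=2.9))
df=np.abs(s["pixels"].astype(int)-a).max(2)
print("timer",(df[245:258,172:190]>40).sum(),"box",(df[328:352,155:182]>40).sum(),"beaker",(df[195:245,346:380]>40).sum())
st=robot.get_state();print(st["time"],st["joint_velocities"])
E
```

```text
jar [[0.46826757 0.14229735 0.068     ]]
timer 0 box 0 beaker 652
26.6833 [ 0.00032037 -0.0002171  -0.00079805  0.00018411  0.00130698  0.00445156]
```

View pics/sc14.png

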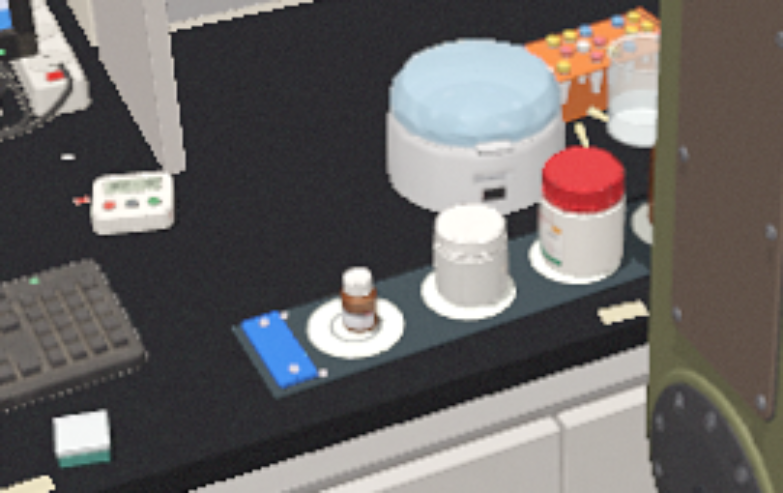

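The containers stand in the right order on their marks. The beaker difference in this view comes from the arm covering it; in the side view it has not moved. I'm handing the job in.

```bash
python3 - <<'E'
from workcell import order
print(order.close_job())
E
```

```text
the job is handed in; nothing more can be done
None
```

The four containers stand upright on their marks in height order: vial, jar, pot and amber bottle from the blue end to the red end. The gripper is open and well above the board, and I handed the job in at about 26.7 s. It gave no verdict.

| Container | Mark | Measured distance from mark centre |
|---|---|---|
| Vial | 1 (blue end) | about 4–5 mm |
| Jar | 2 | about 3 mm |
| Pot | 3 | about 2 mm |
| Amber bottle | 4 (red end) | about 2–5 mm, depending on the view |

The limit is 15 mm. The cameras disagreed on positions by a few millimetres.

- **Timer and green box:** these showed no change in the scene picture compared with the start.
- **Beaker:** that comparison did not work for the beaker, because the arm covers it in the scene view. It looks unmoved in the side view, but only by eye.

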